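# Hook the wide tile ledge into the slotted upright

### The job

Two hook-on display ledges for test tiles stand on the glaze-room worktop. Take the wide one, put its two claws through the upper pair of slots in the steel upright and press it down until it is fully home and hangs there by itself. Leave the narrow ledge standing where it is.

Things in the scene. Friction and masses are not known exactly. Their poses are not given: they have to be found in the camera images.
- wide_ledge: Wide plywood tile ledge, loose, 0.24 kg, standing as it will hang. 130 wide (y), 145 tall. Origin: middle of the back panel's lower edge, rear face; x out of the back, z up. Panel x -6..0, z 0..118; board x -100..-6, z 0..8, front lip to z 18. Grasp from above its middle rib: 14 thick (y -7..7), x -62..-6, up to z 145. mm
- wide_claws (a point): Wide ledge's point midway between its two claws, 100 mm above its origin. Claws: 8 mm dark rod at y -24 and +24; level neck to x 12, underside at this point's height, top 8 above; then slanting down and out to a tip 20 below this point, x 28 at most. Gap between panel and claw: 19 at the tip, 9 at the neck. mm, ledge's axes
- narrow_ledge: The narrow ledge, not wanted: same shape, origin, axes, heights, rib and claws as the wide one but only 64 mm wide; loose, 0.16 kg. Which of the two stands to the robot's left varies.
- upright: Fixed steel sheet 104 wide, 202 tall, 6 thick (x 0..6); base behind it. Origin: middle of its front face at table level; x through the sheet away from robot, z up. Upper slots: y 11..37 and -37..-11, z 140..190, open through; lower pair unusable. Claws enter with the ledge's underside at z 60..82; home is 40 (necks on slot edges), back flush to the face; friction may resist till pressed. mm

How it is judged:
At the end, for the whole second after the job is handed in: Wide ledge released and at rest on the upright's upper slots: origin 33 to 46 mm above the upright's, x -12 to 6 mm from its front face, within 15 mm of its middle, within 10 degrees of vertical and 11 of square. Narrow ledge upright, within 40 mm of its start (z of wide_ledge in the frame of upright between 0.033 and 0.046 m and x of wide_ledge in the frame of upright between -0.012 and 0.006 m and y of wide_ledge in the frame of upright between -0.015 and 0.015 m and angle between wide_ledge's own z axis and vertical below 0.18 rad and angle between the x axis of wide_ledge and the x axis of upright, either way round below 0.2 rad and linear speed of wide_ledge below 0.02 m/s and angle between narrow_ledge's own z axis and vertical below 0.1 rad and distance of narrow_ledge from where it was at the start of the episode below 0.04 m); the robot touches nothing.
It fails at once if the narrow ledge is knocked over (angle between narrow_ledge's own z axis and vertical above 0.6 rad).
It also fails if it takes over 38 s, if anything falls off the work surface, if the arm or the gripper's body presses on something with over 40 N, if the wrist force passes 120 N, or if a joint passes its speed limit or range.

### The arm

A 7-joint arm with a two-finger parallel gripper is mounted at the origin on a cart in front of the work surface, level with it; the furniture and walls round the work are solid. World frame = base frame: x ahead of the robot, y to its left, z up, the work surface at z = 0. Lengths are in m, angles in rad, forces in N, time in s.
With the tool pointing down it reaches from about 0.4 to 0.9 m from the base axis. Payload 5.5 kg.
Tool frame: the origin (TCP) lies between the finger pads; the fingertips stand ahead of it and the grasp point (between the pads) lies 2 mm behind it (ctrl.tcp_to_tips is the z of the fingertips in the tool frame, in m); z points along the fingers, y is the line along which they close (so a half turn about z gives the same grasp; the last joint's range is limited). The gripper opens to 92 mm and grips with 3 to 60 N. Pads are 19 mm wide; open, the fingers measure 130 mm over their backs; the gripper's body (75 mm by 190 mm) begins 47 mm behind the grasp point.
Start: joints at [-1.06, 0.501, -0.427, 1.55, 0.221, 1.138, -0.21], TCP at [0.159, 0.63, 0.244] pointing down, gripper open.
Joint ranges: [-2.88, 2.88], [-0.31, 2.03], [-1.54, 1.56], [0.2, 2.42], [-1.41, 4.55], [0.19, 2.02], [-2.57, 2.57]. Speed limits (rad/s): [2.57, 2.57, 3.14, 3.14, 3.14, 3.14, 3.14].

### API

Orientations are given as a unit quaternion [x, y, z, w].
In Python, from bench import ctrl gives the robot as it stands. The module is installed in compiled form; this text tells all that it offers.
- The arm moves only by the tool move_arm, never from a script. Its argument "steps" is a list of rows, each an object with "claw": the finger opening in cm, from 0 to 9.18; "travel": the shift along the tool's x, y, z in cm, a list of three; "dr": the turn, a rotation vector about the tool's x, y, z in degrees, a list of three. In form: [{"claw": claw, "travel": [tx, ty, tz], "dr": [wx, wy, wz]}, ...]. A call has 1 to 10 rows; each row shifts and turns the commanded pose from where the row before left it, along the tool's axes as they then stand; what a row does not reach is not made up. A row lasts 1/12 s, in which the tool goes at most 41.7 mm and 7.16 degrees, less where a joint would pass 70% of its speed; a pose out of reach is approached as far as the arm can. A call is refused whole if a number of a shift passes 4.17 or a number of a turn 7.16, either way. A call with a gripper value outside its range is refused whole. The fingers move at their own pace and stop on an object; "force" is the grip in N (left out, the last holds). Time passes only in rows, so rows that do not move let the fingers close. It gives the time, the measured TCP pose, the force, the opening and the grip force at its end, in the units of the state.
- ctrl.get_state(): the state, without advancing time (a new reading comes with each control period).
- ctrl.capture(name): name is "scene" or "side" or "wrist"; returns the picture (384x512x3 uint8, red, green, blue); there is no depth.
- ctrl.camera_info(name): a dict with "intrinsics" (3x3 intrinsics, pixels), "k1" (the pictures are not rectified: a ray, as slopes to the right and down, at radius r is drawn at 1 + k1 r^2 times it, then the intrinsics apply), "origin" and "orientation" of the camera in the world. Camera axes: x right, y down, z forward; pixel columns grow to the right and rows downward; lengths in m; the calibration is good to about 2 mm. A picture is of the moment at which its call begins: read the wrist's pose just before it. camera_info takes no time and is no camera call; for the wrist camera it gives the pose at the moment of the call.
- ctrl.hand_in(): hands the job in; it is judged then, once.
Trained networks look in the newest picture that a camera, given by its name, has taken for a name from the list of things; names that differ only in an ending like _2 or _b are one class to them, and where a whole thing is asked for, a point or a joint stands for the part that bears it (a point fixed in the world has none). Each returns a list of dicts, best first, with "score" (0 to 1); they miss things now and then, are a little off and sometimes report something else, mostly with a low value. They report only what shows in the picture. A call takes as long as a camera call.
- ctrl.boxes_of(camera, name): "point" ([column, row] in pixels, amid what is visible of it).
The state is a dict: "t": time; "joint_pos": joint angles; "qvel": joint speeds; "joint_efforts": joint torques, N m; "tool_pos": TCP position; "tool_rot": TCP orientation; "ft_force": force on the tool from outside, world axes, zero at the start; "ft_torque": the same for the moment, N m; "width": finger opening in m; "grip_force": force on a finger pad.
Only numpy, scipy, OpenCV 4.12 (cv2) and the standard library are available. Lean on these libraries where they do the work, as an engineer would, in place of code of your own. Each camera call takes 0.05 s, during which the arm holds its last target. There are 200 camera calls.

## Working session

There is one attempt and no reset: what is moved stays moved. The work goes in short steps, Python scripts to look and compute and a tool call to move; the robot and the scene stay as the last step left them, time stands still between calls to the robot, and variables do not carry over. Pictures are saved under pics/ and viewed, at most 10 in all, crops included, and the job is handed in when it is done.

Besides the shell and the picture viewer there is one more tool, called by a JSON object that holds its "name" and its "arguments", one argument or row to a line. move_arm: Moves the arm, as the interface text tells. Its arguments: {"type":"object","properties":{"steps":{"type":"array"},"force":{"type":"number"}},"required":["steps"]}

```bash
mkdir -p pics; cat > h.py <<'E'
import numpy as np, cv2
from scipy.spatial.transform import Rotation as R
from bench import ctrl
def info(c):
    i=ctrl.camera_info(c); K=np.array(i["intrinsics"]); o=np.array(i["origin"]); q=np.array(i["orientation"])
    M=R.from_quat(q).as_matrix() if q.size==4 else q
    return K,i["k1"],o,M
def proj(I,p):
    K,k1,o,M=I; c=(np.atleast_2d(p)-o)@M; s=c[:,:2]/c[:,2:]; s=s*(1+k1*(s**2).sum(1,keepdims=True))
    return s@K[:2,:2].T+K[:2,2]
def ray(I,uv):
    K,k1,o,M=I; d=np.linalg.solve(K[:2,:2],np.array(uv,float)-K[:2,2]); s=d.copy()
    for _ in range(20): s=d/(1+k1*(s@s))
    v=M@np.array([s[0],s[1],1]); return o,v/np.linalg.norm(v)
def atz(I,uv,z):
    o,v=ray(I,uv); return o+v*(z-o[2])/v[2]
def tri(obs):
    A=np.zeros((3,3));b=np.zeros(3)
    for I,uv in obs:
        o,v=ray(I,uv);P=np.eye(3)-np.outer(v,v);A+=P;b+=P@o
    return np.linalg.solve(A,b)
def save(n,im): cv2.imwrite("pics/"+n,np.ascontiguousarray(im[:,:,::-1]))
E
python3 - <<'E'
from h import *
print(ctrl.get_state(), ctrl.tcp_to_tips)
ims=[]
for c in ["scene","side","wrist"]:
    im=ctrl.capture(c); save(c+"0.png",im)
    print(c,ctrl.camera_info(c))
    for n in ["wide_ledge","wide_claws","narrow_ledge","upright"]:
        print(n,[(np.round(d["point"],1).tolist(),round(d["score"],2)) for d in ctrl.boxes_of(c,n)])
E
```

```text
{'t': 0.0, 'joint_pos': array([-1.0598013 ,  0.50185112, -0.4268132 ,  1.55143674,  0.22081392,
        1.13829749, -0.21028013]), 'qvel': array([-0.00025696, -0.00057443, -0.00034626, -0.00193769, -0.00028339,
       -0.00175319, -0.00089222]), 'joint_efforts': array([ 6.52196650e-04, -5.66604531e+01, -5.81602156e+00, -2.79120630e+01,
       -6.87458273e-02,  3.07815510e-02,  1.69335440e-04]), 'tool_pos': array([0.15929603, 0.62949639, 0.24268374]), 'tool_rot': array([ 1.23532475e-01,  9.92340061e-01, -9.53254798e-04, -1.52379345e-04]), 'ft_force': array([-1.29934922, -1.06653482,  0.31349498]), 'ft_torque': array([-0.02990168, -0.00418853, -0.01309942]), 'grip_force': 0.0, 'width': 0.09120710548920323} 0.017
scene {'intrinsics': array([[487.13772733,   0.        , 250.43530027],
       [  0.        , 487.13772733, 192.13750194],
       [  0.        ,   0.        ,   1.        ]]), 'k1': 0.05035061942989813, 'origin': array([-0.29907717, -0.41479374,  0.82733791]), 'orientation': array([ 0.76708465, -0.47319092,  0.2179193 , -0.37440976])}
wide_ledge [([147.9, 204.4], 0.9)]
wide_cla
[... 261 characters left out ...]
        ]]), 'k1': -0.029511759081177806, 'origin': array([0.01877705, 0.90314725, 0.46036784]), 'orientation': array([-0.20353649,  0.78941228, -0.56192355,  0.14015372])}
wide_ledge [([230.7, 233.0], 0.86)]
wide_claws [([231.5, 233.9], 0.55)]
narrow_ledge [([333.8, 167.9], 0.52)]
upright [([229.2, 183.0], 0.57)]
wrist {'intrinsics': array([[275.84165621,   0.        , 257.97532737],
       [  0.        , 275.84165621, 197.66128003],
       [  0.        ,   0.        ,   1.        ]]), 'k1': -0.0598881923771336, 'origin': array([0.07851746, 0.65103447, 0.38436582]), 'orientation': array([0.779709  , 0.60642606, 0.09595083, 0.12286069])}
wide_ledge []
wide_claws []
narrow_ledge []
upright []
```

View pics/scene0.png

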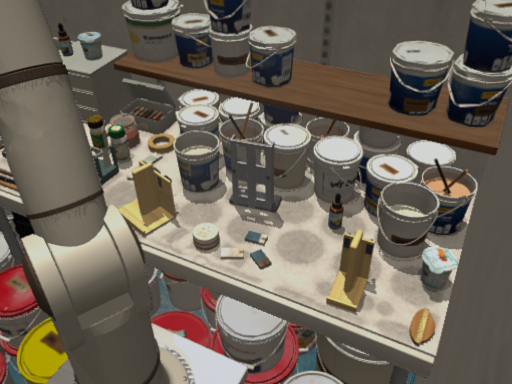

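View pics/side0.png

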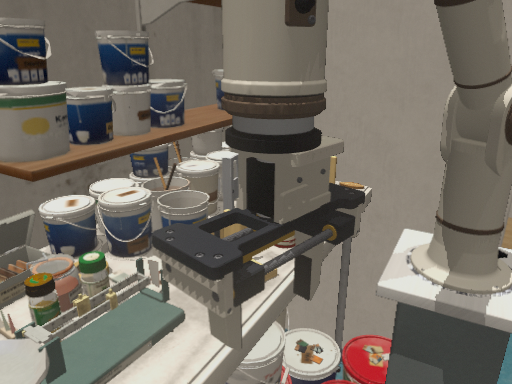

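```bash
python3 - <<'E'
from h import *
S=info("scene");D=info("side")
print(tri([(S,(147.9,204.4)),(D,(230.7,233))]),tri([(S,(352,274.6)),(D,(333.8,167.9))]),tri([(S,(253.7,176)),(D,(229.2,183))]))
E
```

```text
[0.42477189 0.25403547 0.0678233 ] [ 0.38649025 -0.27956405  0.09315885] [0.57873797 0.04091912 0.10419904]
```

The scene shows the wide ledge on the left at (148,204), the narrow one on the right at (352,272), and the upright at (254,175) with a shelf behind and above it. In the side view the gripper hides the ledge. Next I'll enlarge the scene and check how high the shelf is.

```bash
python3 - <<'E'
from h import *
S=info("scene");D=info("side")
print("shelf corner",tri([(S,(117,67)),(D,(38,176))]))
im=cv2.imread("pics/scene0.png")[125:245,110:290]
cv2.imwrite("pics/c1.png",cv2.resize(im,None,fx=4.4,fy=4.4,interpolation=cv2.INTER_CUBIC))
E
```

```text
shelf corner [0.67106132 0.5163252  0.25148458]
```

View pics/c1.png

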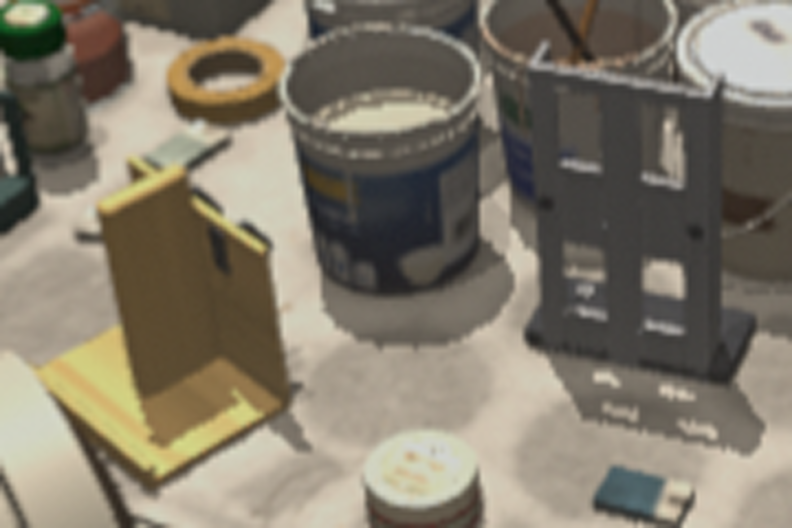

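The crop shows the wide ledge turned relative to the upright: right board edge from (152,487) to (290,405), rib top from (103,208) to (187,172). The upright's upper slots are near (580,135) and (663,150). I'll fit planar poses to these corners.

```bash
cat > fit.py <<'E'
from h import *
from scipy.optimize import least_squares
def world(p,P):
    c,s=np.cos(p[2]),np.sin(p[2]); P=np.array(P,float)/1000
    return np.c_[p[0]+c*P[:,0]-s*P[:,1],p[1]+s*P[:,0]+c*P[:,1],P[:,2]+(p[3] if len(p)>3 else 0)]
def fit(I,P,uv,p0):
    r=least_squares(lambda p:(proj(I,world(p,P))-uv).ravel(),p0,loss="soft_l1")
    print(np.round(r.x,4),np.round((proj(I,world(r.x,P))-uv),1).tolist()); return r.x
E
python3 - <<'E'
from fit import *
S=info("scene")
cr=lambda a:np.array(a)/4.4+[110,125]
L=[((-100,-65,0),(152,487)),((0,-65,0),(290,405)),((0,-65,118),(270,248)),((-100,65,18),(38,370)),((-62,7,145),(100,208)),((-6,-7,145),(187,172))]
U=[((0,52,202),(533,70)),((0,-52,202),(718,95)),((0,37,140),(558,172)),((0,-37,140),(685,190)),((0,52,0),(540,335)),((0,-52,0),(715,375))]
for M,p0 in((L,[.42,.25,0]),(U,[.58,.04,0])):
  for z in ([],[0.]): fit(S,[m[0] for m in M],cr([m[1] for m in M]),p0+z)
E
```

```text
[ 0.4571  0.2558 -0.303 ] [[0.4, 2.1], [1.2, 0.8], [0.2, -0.2], [-4.9, -0.7], [-2.1, -1.1], [0.8, -0.5]]
[ 0.4928  0.287  -0.3077 -0.0368] [[1.0, -0.1], [0.4, -0.2], [-0.4, 0.5], [-2.8, -1.5], [-0.6, -0.1], [1.2, 0.9]]
[0.5536 0.0357 0.2086] [[-1.1, -0.2], [-0.4, -0.2], [0.2, -1.1], [0.8, -1.0], [0.9, 4.6], [-0.4, 1.8]]
[ 0.5804  0.0497  0.2073 -0.0209] [[-0.4, 0.3], [-1.0, 0.1], [0.7, -1.3], [0.4, -1.3], [1.4, 3.3], [-0.9, 0.3]]
```

{"name": "move_arm", "arguments": {
  "steps": [
    {"claw":9.18,"travel":[-2.8,-2.8,-0.5],"dr":[0,0,0.3]},
    {"claw":9.18,"travel":[-2.8,-2.8,-0.5],"dr":[0,0,0.3]},
    {"claw":9.18,"travel":[-2.8,-2.8,-0.5],"dr":[0,0,0.3]},
    {"claw":9.18,"travel":[-2.8,-2.8,-0.5],"dr":[0,0,0.3]},
    {"claw":9.18,"travel":[-2.8,-2.8,-0.5],"dr":[0,0,0.3]},
    {"claw":9.18,"travel":[-2.8,-2.8,-0.5],"dr":[0,0,0.3]},
    {"claw":9.18,"travel":[-2.8,-2.8,-0.5],"dr":[0,0,0.3]},
    {"claw":9.18,"travel":[-2.8,-2.8,0],"dr":[0,0,0.3]},
    {"claw":9.18,"travel":[-2.8,-2.8,0],"dr":[0,0,0.3]},
    {"claw":9.18,"travel":[-2.8,-2.8,0],"dr":[0,0,0.3]}
  ]
}}

```text
t: 1.58
tool_pos: [0.3548, 0.2837, 0.2793]
tool_rot: [0.15, 0.989, 0.001, 0.001]
ft_force: [0.9, 0.0, -0.3]
width: 0.0917
grip_force: 0.0
```

```bash
python3 - <<'E'
from h import *
st=ctrl.get_state(); print(st["t"],st["tool_pos"],R.from_quat(st["tool_rot"]).as_matrix().round(3))
ims=[]
for c in ["wrist","side"]:
    im=ctrl.capture(c); save(c+"1.png",im); I=info(c); np.save(c+"1.npy",np.array(I,dtype=object),allow_pickle=True)
    for n in ["wide_ledge","wide_claws","upright"]:
        print(c,n,[(np.round(d["point"],1).tolist(),round(d["score"],2)) for d in ctrl.boxes_of(c,n)])
    ims.append(im)
w=cv2.resize(ims[0],(800,600),interpolation=cv2.INTER_CUBIC); save("w1.png",w)
D=ims[1]; save("s1.png",cv2.resize(D[130:300,120:340],None,fx=3.5,fy=3.5,interpolation=cv2.INTER_CUBIC))
E
```

```text
1.5833 [0.35478912 0.28370488 0.27928545] [[-0.955  0.296  0.001]
 [ 0.296  0.955  0.001]
 [-0.001  0.001 -1.   ]]
wrist wide_ledge [([268.9, 221.0], 0.9)]
wrist wide_claws [([264.6, 222.0], 0.72)]
wrist upright [([181.2, 314.1], 0.93)]
side wide_ledge [([230.0, 260.4], 0.9)]
side wide_claws [([231.1, 263.5], 0.69)]
side upright []
```

View pics/w1.png

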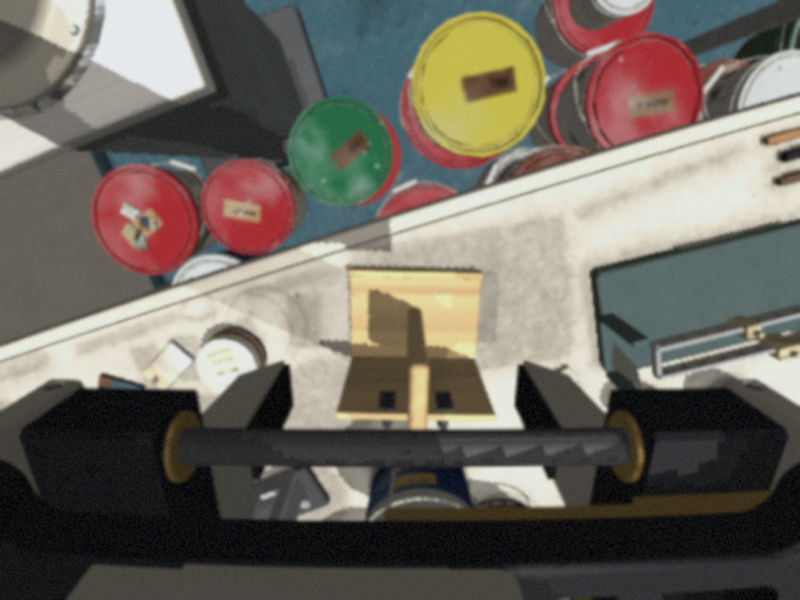

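View pics/s1.png

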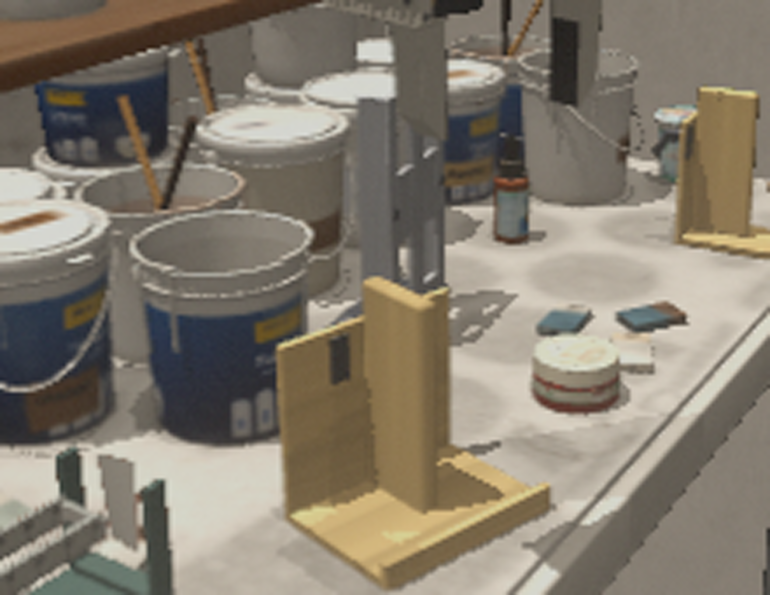

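The side view shows the ledge clearly: rib top corners at (365,281), (412,308) and (436,297), and lip corner at (549,487). The wrist view shows it square between the fingers: lip (348,268)–(482,270), panel top (338,415)–(494,415). I'll fit all the views together.

```bash
cat > multi.py <<'E'
from fit import *
def mfit(obs,p0):
    f=lambda p:np.concatenate([(w*(proj(I,world(p,[m[0] for m in M]))-uv)).ravel() for I,M,uv,w in obs])
    r=least_squares(f,p0,loss="soft_l1",f_scale=2); print(np.round(r.x,4))
    for I,M,uv,w in obs: print(np.round(proj(I,world(r.x,[m[0] for m in M]))-uv,1).tolist())
    return r.x
E
python3 - <<'E'
from multi import *
W=tuple(np.load("wrist1.npy",allow_pickle=True)); D=info("side"); S=info("scene")
L=[((-100,-65,0),(152,487)),((0,-65,0),(290,405)),((0,-65,118),(270,248)),((-62,7,145),(100,208)),((-6,-7,145),(187,172))]
U=[((0,52,202),(533,70)),((0,-52,202),(718,95)),((0,37,140),(558,172)),((0,-37,140),(685,190))]
Ls=[((-100,65,0),(388,586)),((0,65,0),(288,515)),((0,65,118),(279,347)),((-100,-65,18),(549,487)),((-6,7,145),(365,281)),((-62,7,145),(412,308)),((-62,-7,145),(436,297))]
Lw=[((-100,-65,18),(348,268)),((-100,65,18),(482,270)),((-3,-65,118),(338,415)),((-3,65,118),(494,415)),((-62,-7,145),(414,365)),((-62,7,145),(428,365))]
Us=[((0,52,202),(395,93))]
c=lambda M,s,o:np.array([m[1] for m in M])/s+o
a=(S,L,c(L,4.4,[110,125]),1);b=(D,Ls,c(Ls,3.5,[120,130]),1);w=(W,Lw,c(Lw,1/.64,[0,0]),1)
mfit([a,b,w],[.46,.26,-.3,0]); mfit([b,w],[.46,.26,-.3,0]); mfit([w],[.46,.26,-.3])
mfit([(S,U,c(U,4.4,[110,125]),1),(D,Us,c(Us,3.5,[120,130]),1)],[.56,.036,.2])
mfit([(S,U,c(U,4.4,[110,125]),1),(D,Us,c(Us,3.5,[120,130]),1)],[.56,.036,.2,0])
E
```

```text
[ 0.4649  0.2531 -0.3254 -0.0033]
[[2.4, 1.2], [3.5, 0.5], [2.6, -0.3], [0.8, -1.7], [3.7, -0.8]]
[[-1.4, 0.4], [-1.8, 0.3], [-1.8, -1.7], [-0.4, -2.1], [-2.3, -1.4], [1.2, -1.2], [-0.3, 0.2]]
[[0.3, -0.4], [1.2, -0.3], [-1.1, -2.0], [1.5, -0.6], [-2.8, -2.6], [1.0, -2.4]]
[ 0.4667  0.2519 -0.3196 -0.0052]
[[-1.4, 0.6], [-1.9, 0.6], [-1.9, -1.2], [-0.8, -1.9], [-2.6, -0.9], [1.0, -0.7], [-0.6, 0.6]]
[[-0.3, 0.9], [0.1, 0.5], [-1.2, -1.1], [0.7, -0.3], [-3.6, -1.6], [-0.0, -1.5]]
[ 0.4655  0.2531 -0.3179]
[[-0.3, 0.8], [1.2, 0.3], [-1.3, 0.1], [2.2, 0.9], [-3.0, -0.8], [0.9, -0.7]]
[0.5523 0.0347 0.1705]
[[-0.7, -0.3], [-0.4, 0.6], [0.6, -1.1], [0.8, -0.3]]
[[0.6, 1.0]]
[5.523e-01 3.470e-02 1.698e-01 1.000e-04]
[[-0.7, -0.3], [-0.4, 0.6], [0.6, -1.1], [0.8, -0.3]]
[[0.6, 1.0]]
```

{"name": "move_arm", "arguments": {
  "steps": [
    {"claw":9.18,"travel":[-3.7,0.2,0],"dr":[0,0,1.0]},
    {"claw":9.18,"travel":[-3.7,0.2,0],"dr":[0,0,0]},
    {"claw":9.18,"travel":[0,0,3.0],"dr":[0,0,0]},
    {"claw":6,"travel":[0,0,3.0],"dr":[0,0,0]},
    {"claw":6,"travel":[0,0,3.0],"dr":[0,0,0]},
    {"claw":5,"travel":[0,0,2.5],"dr":[0,0,0]},
    {"claw":5,"travel":[0,0,2.0],"dr":[0,0,0]},
    {"claw":5,"travel":[0,0,1.8],"dr":[0,0,0]},
    {"claw":4,"travel":[0,0,0],"dr":[0,0,0]},
    {"claw":3,"travel":[0,0,0],"dr":[0,0,0]}
  ],
  "force": 25
}}

```text
t: 2.82
tool_pos: [0.4246, 0.2675, 0.125]
tool_rot: [0.157, 0.988, -0.001, -0.001]
ft_force: [-0.3, 0.1, 0.3]
width: 0.0499
grip_force: 0.0
```

```bash
python3 - <<'E'
from h import *
st=ctrl.get_state(); print(st["tool_pos"],R.from_quat(st["tool_rot"]).as_matrix().round(3))
im=ctrl.capture("wrist"); I=info("wrist")
a=cv2.resize(im,(800,600),interpolation=cv2.INTER_CUBIC); save("w2.png",a[150:480,200:620])
E
```

```text
[0.42460183 0.26748178 0.12497826] [[-0.951  0.31  -0.002]
 [ 0.31   0.951 -0.001]
 [ 0.002 -0.002 -1.   ]]
```

View pics/w2.png

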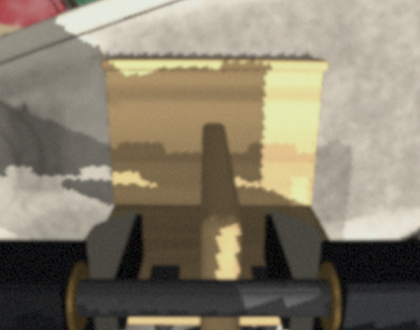

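The wrist view shows the rib between the fingers, slightly right of centre: top edge at crop (205–242, 218), lip corners at (107,62) and (327,62). I'll quantify the offset.

```bash
python3 - <<'E'
from multi import *
W=info("wrist")
Lw=[((-100,-65,18),(307,210)),((-100,65,18),(527,212)),((-62,-7,145),(404,368)),((-62,7,145),(441,368)),((-62,-7,8),(403,275)),((-62,7,8),(421,275))]
p=mfit([(W,Lw,np.array([m[1] for m in Lw])*.64,1)],[.465,.253,-.318])
st=ctrl.get_state(); M=R.from_quat(st["tool_rot"]).as_matrix()
print((world(p,[(-40,0,126)])-st["tool_pos"])@M*1000)
E
```

```text
[ 0.4635  0.2616 -0.3283]
[[-4.4, -0.7], [1.1, -0.2], [-2.2, 1.4], [2.9, 1.6], [-0.9, -2.4], [2.2, -2.2]]
[[1.99585233 6.40814032 0.0160533 ]]
```

{"name": "move_arm", "arguments": {
  "steps": [
    {"claw":4,"travel":[0,0.5,0],"dr":[0,0,0]},
    {"claw":3,"travel":[0,0,0],"dr":[0,0,0]},
    {"claw":2,"travel":[0,0,0],"dr":[0,0,0]},
    {"claw":1,"travel":[0,0,0],"dr":[0,0,0]},
    {"claw":0.5,"travel":[0,0,0],"dr":[0,0,0]},
    {"claw":0.5,"travel":[0,0,0],"dr":[0,0,0]},
    {"claw":0.5,"travel":[0,0,0],"dr":[0,0,0]}
  ],
  "force": 40
}}

```text
t: 3.45
tool_pos: [0.4274, 0.2715, 0.1258]
tool_rot: [0.158, 0.987, 0.0, 0.0]
ft_force: [0.5, 0.0, -0.8]
width: 0.0138
grip_force: 40.0
```

{"name": "move_arm", "arguments": {
  "steps": [
    {"claw":0.5,"travel":[0,0,-1.5],"dr":[0,0,0]},
    {"claw":0.5,"travel":[0,0,-2.0],"dr":[0,0,0]},
    {"claw":0.5,"travel":[0,0,-2.5],"dr":[0,0,0]},
    {"claw":0.5,"travel":[0,0,-1.2],"dr":[0,0,0]}
  ],
  "force": 50
}}

```text
t: 3.78
tool_pos: [0.4279, 0.2717, 0.1997]
tool_rot: [0.158, 0.987, 0.001, 0.001]
ft_force: [0.6, 1.0, -2.8]
width: 0.0132
grip_force: 50.0
```

{"name": "move_arm", "arguments": {
  "steps": [
    {"claw":0.5,"travel":[-1.0,-2.4,0],"dr":[0,0,-2.8]},
    {"claw":0.5,"travel":[-0.9,-2.4,0],"dr":[0,0,-2.8]},
    {"claw":0.5,"travel":[-0.8,-2.4,0],"dr":[0,0,-2.8]},
    {"claw":0.5,"travel":[-0.6,-2.5,0],"dr":[0,0,-2.8]},
    {"claw":0.5,"travel":[-0.5,-2.5,0],"dr":[0,0,-2.8]},
    {"claw":0.5,"travel":[-0.4,-2.5,0],"dr":[0,0,-2.8]},
    {"claw":0.5,"travel":[-0.3,-2.5,0],"dr":[0,0,-2.8]},
    {"claw":0.5,"travel":[-0.1,-2.6,0],"dr":[0,0,-2.8]},
    {"claw":0.5,"travel":[0,-2.6,0],"dr":[0,0,-2.8]},
    {"claw":0.5,"travel":[0.1,-2.6,0],"dr":[0,0,-2.8]}
  ]
}}

```text
t: 4.62
tool_pos: [0.4473, 0.0142, 0.1974]
tool_rot: [-0.087, 0.996, -0.0, -0.001]
ft_force: [-0.1, 0.4, -2.3]
width: 0.0135
grip_force: 50.0
```

```bash
python3 - <<'E'
from h import *
st=ctrl.get_state(); print(st["tool_pos"],R.from_quat(st["tool_rot"]).as_matrix().round(3),st["ft_force"])
a=ctrl.capture("scene");b=ctrl.capture("side");save("scene3.png",a);save("side3.png",b)
x=cv2.resize(a[120:240,200:320],(480,480),interpolation=cv2.INTER_CUBIC)
y=cv2.resize(b[120:240,180:260],(320,480),interpolation=cv2.INTER_CUBIC)
save("c3.png",np.hstack([x,y]))
E
```

```text
[0.44728573 0.01421551 0.19736622] [[-0.985 -0.173 -0.001]
 [-0.173  0.985 -0.   ]
 [ 0.001  0.    -1.   ]] [-0.1337862   0.36772094 -2.31967446]
```

View pics/c3.png

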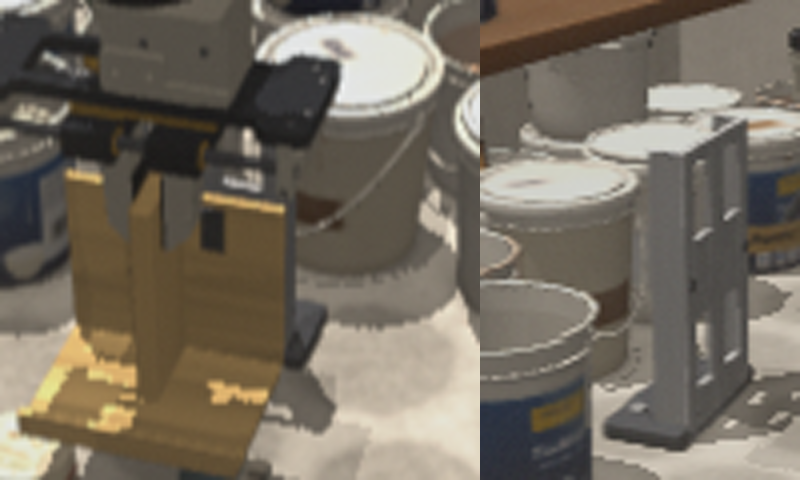

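In the composite, the left part shows the ledge held level in front of the upright. The right part shows the upright in the clear: front face corners (686,153), (747,118) and (747,370), with the slots at x 693–708 and 724–738. I'll refit the upright from both views.

```bash
python3 - <<'E'
from multi import *
D=info("side"); S=info("scene")
U=[((0,52,202),(533,70)),((0,-52,202),(718,95)),((0,37,140),(558,172)),((0,-37,140),(685,190)),((0,11,140),(602,178)),((0,-11,140),(641,183))]
Us=[((0,52,202),(206,153)),((0,-52,202),(267,118)),((0,37,140),(213,242)),((0,-37,140),(258,212)),((0,-52,10),(267,370))]
c=lambda M,s,o:np.array([m[1] for m in M])/s+o
a=(S,U,c(U,4.4,[110,125]),1);b=(D,Us,c(Us,4,[180,120]),1)
for o in ([a,b],[b],[a]): mfit(o,[.55,.035,.17])
p=mfit([a,b],[.55,.035,.17,0])
L=[((-100,65,0),(20,430)),((-100,-65,0),(245,475)),((0,-65,118),(287,206)),((-6,65,118),(65,175)),((-62,7,8),(137,395)),((-62,-7,8),(152,403))]
f=lambda x:np.r_[x,.174,.0716]
uv=c(L,4,[200,120])
r=least_squares(lambda x:(proj(S,world(f(x),[m[0] for m in L]))-uv).ravel(),[.487,.02])
print("ledge",r.x,r.fun.round(1)); st=ctrl.get_state()
print("tcp in ledge",R.from_euler('z',-.174).apply(st["tool_pos"]-[*r.x,.0716]))
E
```

```text
[0.5544 0.0369 0.1711]
[[-1.1, -0.9], [-0.9, -0.1], [0.1, -1.7], [0.4, -1.0], [0.3, -1.4], [0.0, -1.1]]
[[0.8, -0.6], [0.2, -1.0], [1.7, -1.1], [0.7, -1.4], [0.5, 0.4]]
[0.553  0.0435 0.1558]
[[-0.4, 0.0], [-0.3, -0.4], [0.6, -0.4], [0.1, -0.7], [0.1, 1.3]]
[0.5507 0.0345 0.1979]
[[-1.2, 0.4], [-0.5, 0.6], [0.2, -0.5], [0.7, -0.2], [0.4, -0.3], [0.3, -0.1]]
[ 0.5561  0.0371  0.168  -0.0033]
[[-0.8, -0.2], [-0.7, 0.8], [0.5, -1.0], [0.6, -0.3], [0.5, -0.7], [0.3, -0.4]]
[[0.1, 0.6], [-0.3, 0.1], [1.1, -0.0], [0.1, -0.3], [0.1, 1.4]]
ledge [0.48183423 0.01737099] [-0.1  0.7 -1.6  0.5  0.2 -1.  -0.3 -0.9 -0.1  0.7  2.  -0.1]
tcp in ledge [-0.03488493 -0.00071152  0.12571452]
```

{"name": "move_arm", "arguments": {
  "steps": [
    {"claw":0.5,"travel":[-2.0,0.7,0],"dr":[0,0,0]},
    {"claw":0.5,"travel":[-2.0,0,0],"dr":[0,0,0]},
    {"claw":0.5,"travel":[0,0,0],"dr":[0,0,0]}
  ]
}}

```text
t: 4.97
tool_pos: [0.4896, 0.0309, 0.1981]
tool_rot: [-0.086, 0.996, 0.0, 0.002]
ft_force: [0.7, 0.6, -1.8]
width: 0.0138
grip_force: 50.0
```

{"name": "move_arm", "arguments": {
  "steps": [
    {"claw":0.5,"travel":[-0.5,0,0],"dr":[0,0,0]},
    {"claw":0.5,"travel":[-0.5,0,0],"dr":[0,0,0]},
    {"claw":0.5,"travel":[-0.5,0,0],"dr":[0,0,0]},
    {"claw":0.5,"travel":[0,0,0],"dr":[0,0,0]}
  ]
}}

```text
t: 5.3
tool_pos: [0.5017, 0.0322, 0.1977]
tool_rot: [-0.085, 0.996, 0.0, 0.0]
ft_force: [0.2, -0.4, -2.1]
width: 0.0141
grip_force: 50.0
```

{"name": "move_arm", "arguments": {
  "steps": [
    {"claw":0.5,"travel":[-0.5,0,0],"dr":[0,0,0]},
    {"claw":0.5,"travel":[-0.5,0,0],"dr":[0,0,0]},
    {"claw":0.5,"travel":[-0.5,0,0],"dr":[0,0,0]},
    {"claw":0.5,"travel":[0,0,0],"dr":[0,0,0]}
  ]
}}

```text
t: 5.63
tool_pos: [0.5171, 0.0347, 0.1979]
tool_rot: [-0.086, 0.996, 0.0, 0.001]
ft_force: [-1.0, -0.1, -2.4]
width: 0.0137
grip_force: 50.0
```

{"name": "move_arm", "arguments": {
  "steps": [
    {"claw":0.5,"travel":[-0.2,0,0],"dr":[0,0,0]},
    {"claw":0.5,"travel":[-0.2,0,0],"dr":[0,0,0]},
    {"claw":0.5,"travel":[0,0,0],"dr":[0,0,0]}
  ]
}}

```text
t: 5.88
tool_pos: [0.5201, 0.0352, 0.1977]
tool_rot: [-0.085, 0.996, 0.0, 0.0]
ft_force: [-0.7, -0.4, -2.6]
width: 0.0137
grip_force: 50.0
```

```bash
python3 - <<'E'
from h import *
st=ctrl.get_state(); print(st["tool_pos"],st["ft_force"],st["ft_torque"])
a=ctrl.capture("scene");b=ctrl.capture("side")
x=cv2.resize(a[100:220,200:300],(400,480),interpolation=cv2.INTER_CUBIC)
y=cv2.resize(b[120:240,180:280],(400,480),interpolation=cv2.INTER_CUBIC)
save("c4.png",np.hstack([x,y]))
E
```

```text
[0.52009571 0.03520899 0.19768345] [-0.73583693 -0.40892519 -2.56663517] [ 0.06485331 -0.01565642 -0.04940399]
```

View pics/c4.png

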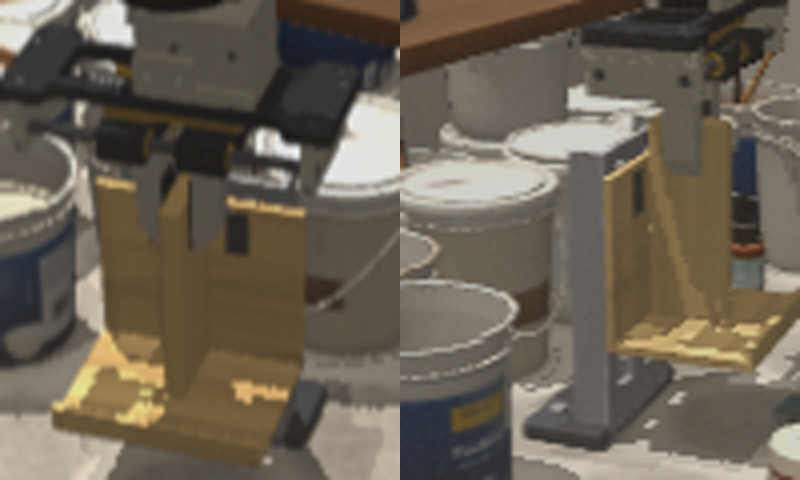

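The side view shows the back panel flush against the upright at crop (607,180–350) with no contact force, so the claws are through. Now I'll press down.

{"name": "move_arm", "arguments": {
  "steps": [
    {"claw":0.5,"travel":[0,0,0.6],"dr":[0,0,0]},
    {"claw":0.5,"travel":[0,0,0.6],"dr":[0,0,0]},
    {"claw":0.5,"travel":[0,0,0.5],"dr":[0,0,0]},
    {"claw":0.5,"travel":[0,0,0],"dr":[0,0,0]}
  ]
}}

```text
t: 6.32
tool_pos: [0.5186, 0.035, 0.1791]
tool_rot: [-0.085, 0.996, 0.0, -0.001]
ft_force: [0.8, -0.5, -2.7]
width: 0.0139
grip_force: 50.0
```

{"name": "move_arm", "arguments": {
  "steps": [
    {"claw":0.5,"travel":[0,0,0.4],"dr":[0,0,0]},
    {"claw":0.5,"travel":[0,0,0.4],"dr":[0,0,0]},
    {"claw":0.5,"travel":[0,0,0.3],"dr":[0,0,0]},
    {"claw":0.5,"travel":[0,0,0],"dr":[0,0,0]}
  ]
}}

```text
t: 6.65
tool_pos: [0.5193, 0.0351, 0.1689]
tool_rot: [-0.085, 0.996, 0.0, -0.001]
ft_force: [0.4, 0.6, -2.5]
width: 0.0138
grip_force: 50.0
```

{"name": "move_arm", "arguments": {
  "steps": [
    {"claw":0.5,"travel":[0,0,0.2],"dr":[0,0,0]},
    {"claw":0.5,"travel":[0,0,0.2],"dr":[0,0,0]},
    {"claw":0.5,"travel":[0,0,0],"dr":[0,0,0]}
  ]
}}

```text
t: 6.9
tool_pos: [0.52, 0.0352, 0.1658]
tool_rot: [-0.085, 0.996, 0.0, 0.0]
ft_force: [0.9, 0.6, -2.0]
width: 0.0138
grip_force: 50.0
```

{"name": "move_arm", "arguments": {
  "steps": [
    {"claw":0.5,"travel":[0,0,0.2],"dr":[0,0,0]},
    {"claw":0.5,"travel":[0,0,0.1],"dr":[0,0,0]},
    {"claw":0.5,"travel":[0,0,0],"dr":[0,0,0]}
  ]
}}

```text
t: 7.15
tool_pos: [0.5201, 0.0352, 0.1651]
tool_rot: [-0.085, 0.996, -0.0, 0.001]
ft_force: [-8.7, -1.3, 17.9]
width: 0.0136
grip_force: 50.0
```

{"name": "move_arm", "arguments": {
  "steps": [
    {"claw":0.5,"travel":[0,0,0.1],"dr":[0,0,0]},
    {"claw":0.5,"travel":[0,0,0],"dr":[0,0,0]},
    {"claw":0.5,"travel":[0,0,-0.2],"dr":[0,0,0]},
    {"claw":2,"travel":[0,0,0],"dr":[0,0,0]},
    {"claw":3,"travel":[0,0,0],"dr":[0,0,0]},
    {"claw":4.5,"travel":[0,0,0],"dr":[0,0,0]},
    {"claw":5,"travel":[0,0,0],"dr":[0,0,0]},
    {"claw":5,"travel":[0,0,0],"dr":[0,0,0]}
  ]
}}

```text
t: 7.82
tool_pos: [0.5198, 0.0351, 0.1634]
tool_rot: [-0.085, 0.996, 0.0, -0.0]
ft_force: [1.1, 0.4, 0.1]
width: 0.042
grip_force: 0.0
```

{"name": "move_arm", "arguments": {
  "steps": [
    {"claw":5,"travel":[0,0,-1.0],"dr":[0,0,0]},
    {"claw":5,"travel":[0,0,-2.0],"dr":[0,0,0]},
    {"claw":5,"travel":[0,0,-3.0],"dr":[0,0,0]},
    {"claw":5,"travel":[0,0,-3.0],"dr":[0,0,0]},
    {"claw":5,"travel":[2,0,-2.0],"dr":[0,0,0]},
    {"claw":5,"travel":[3,0,0],"dr":[0,0,0]},
    {"claw":5,"travel":[3,0,0],"dr":[0,0,0]},
    {"claw":5,"travel":[0,0,0],"dr":[0,0,0]}
  ]
}}

```text
t: 8.48
tool_pos: [0.436, 0.0204, 0.2739]
tool_rot: [-0.085, 0.996, -0.0, -0.002]
ft_force: [-1.7, 0.4, -1.0]
width: 0.0498
grip_force: 0.0
```

```bash
python3 - <<'E'
from h import *
st=ctrl.get_state(); print(st["tool_pos"],st["ft_force"])
a=ctrl.capture("scene");b=ctrl.capture("side")
x=cv2.resize(a[120:240,200:300],(400,480),interpolation=cv2.INTER_CUBIC)
y=cv2.resize(b[120:240,180:280],(400,480),interpolation=cv2.INTER_CUBIC)
save("c5.png",np.hstack([x,y]))
for n in ["wide_ledge","narrow_ledge"]: print(n,ctrl.boxes_of("scene",n),ctrl.boxes_of("side",n))
E
```

```text
[0.43597214 0.02044656 0.27394692] [-1.74174901  0.37778403 -1.0215184 ]
wide_ledge [{'point': [244.4, 192.9], 'score': 0.97}] [{'point': [251.4, 198.8], 'score': 0.78}]
narrow_ledge [{'point': [354.0, 271.4], 'score': 0.85}] [{'point': [326.2, 178.9], 'score': 0.7}]
```

View pics/c5.png

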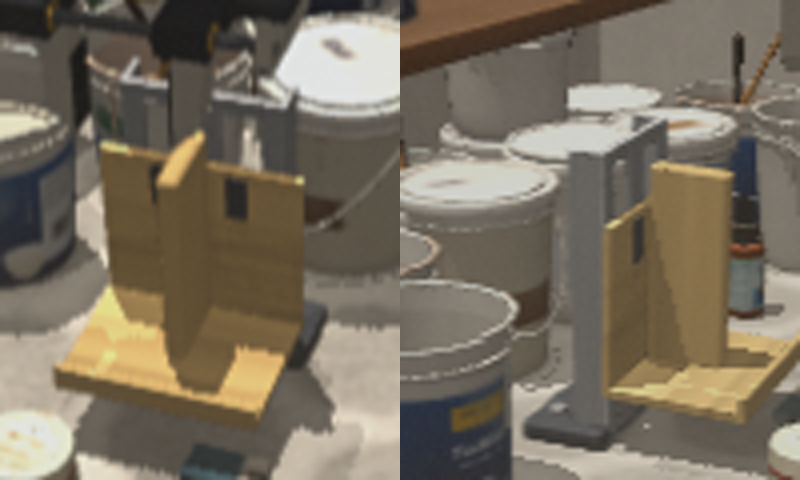

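In both views the wide ledge hangs level and flush, centred on the upright with its underside clear of the table, and the gripper is clear of it. The narrow ledge hasn't moved. First contact came at an underside height of about 39 mm, which matches the home height of 40 mm.

```bash
python3 -c "
from bench import ctrl
print(ctrl.hand_in())"
```

```text
the job is handed in; nothing more can be done
None
```

The wide ledge hangs by itself in the upright's upper slots, pressed home and released; the narrow ledge was left where it stood, and the job is handed in (no verdict was shown).

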